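# Pack a freshly glued frame snug in the gluing board

### The job

The small wooden frame on the gluing board has just been glued: slide it up square against the back cleat, then find by trial the packer that holds it there: of the three, the one that goes in snugly between the frame and the front cleat's rubber face with a light push (too thin drops in loose, too thick won't enter). Leave it upright, right down on the board, about midway along the frame; be gentle, the joints are wet, leave the other packers on the table off the board, and don't disturb the glue bottles or tape.

Things in the scene. Friction and masses are not known exactly. Their poses are not given: they have to be found in the camera images.
- board: gluing board, fixed: white base 200 (own x) x 190 x 18 mm, origin centre of underside, own x from front to back cleat (away from the robot). Cleats along own y, 16 mm tall. Back: its face at x = +68. Front (near): bolted at one of 3 places 4 mm apart, its black rubber face gives up to 2 mm (2.5 N/mm): with the frame home the gap is 13, 17 or 21 mm, each 1 mm less than a packer; which is not told.
- frame_center (a point): centre of the opening, half-way up, of the loose light-wood frame lying between the cleats: outside 100 mm (own x) by 140 mm (own y), 16 mm tall, bars 18 mm wide, about 0.2 kg. It starts a few mm short of the back cleat, slightly askew; home, its centre is 50 mm from that cleat's face. A shut gripper can push its back bar from inside the opening. Over 40 N on it springs the wet joints.
- packer_thin_center (a point): centre (24 mm above its underside) of the thin packer: a plain dark hardwood block, 14 mm thick (its own x), 70 mm long (own y), 48 mm tall (own z), standing on its long edge on the table at the start. Its two long lower edges are bevelled to lead in (2 mm in, 5 mm up). Take it from above across its thickness, in the upper half.
- packer_mid_center (a point): centre (24 mm above its underside) of the middle packer: a plain dark hardwood block, 18 mm thick (its own x), 70 mm long (own y), 48 mm tall (own z), standing on its long edge on the table at the start. Its two long lower edges are bevelled to lead in (2 mm in, 5 mm up). Take it from above across its thickness, in the upper half.
- packer_thick_center (a point): centre (24 mm above its underside) of the thick packer: a plain dark hardwood block, 22 mm thick (its own x), 70 mm long (own y), 48 mm tall (own z), standing on its long edge on the table at the start. Its two long lower edges are bevelled to lead in (2 mm in, 5 mm up). Take it from above across its thickness, in the upper half.
- glue_1: bystander: glue bottle with a white cap, 38 mm across, 112 mm tall, standing; origin at the centre of its foot
- glue_2: bystander: a second glue bottle of the same size; origin at the centre of its foot
- tape_roll: bystander: roll of tape lying flat, 84 mm across, 19 mm tall; origin at the centre of its underside
Not all that is in view belongs to the job. Leave any red or yellow look-alike of the part that bears packer_mid_center alone. What is shaped like the part that bears packer_thick_center but white is not meant.

How it is judged:
On the way, in this order (a step that is already met when the one before it is completed fails the run):
1. the frame is up square against the back cleat (within about 2 mm) (x of frame_center in the frame of board above 0.0158 m and angle between the x axis of frame_center and the x axis of board, either way round below 0.03 rad and z of frame_center in the frame of board below 0.029 m), for 0.2 s.
2. the packer that fits is right down in the gap and holds the frame (((contact force between packer_thin and frame above 1 N and z of packer_thin_center in the frame of board below 0.0445 m and x of packer_thin_center in the frame of board between -0.052 and -0.032 m and y of packer_thin_center in the frame of frame_center between -0.035 and 0.035 m and angle between packer_thin_center's own z axis and vertical below 0.1 rad and angle between the x axis of packer_thin_center and the x axis of board, either way round below 0.025 rad) or (contact force between packer_mid and frame above 1 N and z of packer_mid_center in the frame of board below 0.0445 m and x of packer_mid_center in the frame of board between -0.052 and -0.032 m and y of packer_mid_center in the frame of frame_center between -0.035 and 0.035 m and angle between packer_mid_center's own z axis and vertical below 0.1 rad and angle between the x axis of packer_mid_center and the x axis of board, either way round below 0.025 rad) or (contact force between packer_thick and frame above 1 N and z of packer_thick_center in the frame of board below 0.0445 m and x of packer_thick_center in the frame of board between -0.052 and -0.032 m and y of packer_thick_center in the frame of frame_center between -0.035 and 0.035 m and angle between packer_thick_center's own z axis and vertical below 0.1 rad and angle between the x axis of packer_thick_center and the x axis of board, either way round below 0.025 rad))), for 0.2 s.
At the end, for the whole second after the job is handed in: Frame against the back cleat (within 2.2 mm, 0.03 rad); one packer stands upright and square in the gap, on the base within 2.5 mm, its middle within 35 mm of the frame's, pressing the frame (over 1 N); the other two are on the table, over 100 mm from the board's centre; all released and at rest (all of step 1 and linear speed of each of frame, packer_thin, packer_mid, packer_thick below 0.02 m/s and ((contact force between packer_thin and frame above 1 N and z of packer_thin_center in the frame of board below 0.0445 m and x of packer_thin_center in the frame of board between -0.052 and -0.032 m and y of packer_thin_center in the frame of frame_center between -0.035 and 0.035 m and angle between packer_thin_center's own z axis and vertical below 0.1 rad and angle between the x axis of packer_thin_center and the x axis of board, either way round below 0.025 rad and height (world z) of each of packer_mid_center, packer_thick_center below 0.04 m and horizontal distance between each of packer_mid_center, packer_thick_center and board above 0.1 m) or (contact force between packer_mid and frame above 1 N and z of packer_mid_center in the frame of board below 0.0445 m and x of packer_mid_center in the frame of board between -0.052 and -0.032 m and y of packer_mid_center in the frame of frame_center between -0.035 and 0.035 m and angle between packer_mid_center's own z axis and vertical below 0.1 rad and angle between the x axis of packer_mid_center and the x axis of board, either way round below 0.025 rad and height (world z) of each of packer_thin_center, packer_thick_center below 0.04 m and horizontal distance between each of packer_thin_center, packer_thick_center and board above 0.1 m) or (contact force between packer_thick and frame above 1 N and z of packer_thick_center in the frame of board below 0.0445 m and x of packer_thick_center in the frame of board between -0.052 and -0.032 m and y of packer_thick_center in the frame of frame_center between -0.035 and 0.035 m and angle between packer_thick_center's own z axis and vertical below 0.1 rad and angle between the x axis of packer_thick_center and the x axis of board, either way round below 0.025 rad and height (world z) of each of packer_thin_center, packer_mid_center below 0.04 m and horizontal distance between each of packer_thin_center, packer_mid_center and board above 0.1 m))); the robot touches nothing.
It fails at once if the freshly glued frame is pressed by a packer with more than 40 N (contact force between any of packer_thin, packer_mid, packer_thick and frame above 40 N).
It fails at once if the frame is pushed against the gluing board with more than 40 N (contact force between frame and board above 40 N).
It fails at once if the gripper presses the frame with more than 40 N (contact force between the fingers and frame above 40 N).
It fails at once if the frame is lifted off the board (z of frame_center in the frame of board above 0.04 m).
It fails at once if a glue bottle or the tape roll is moved by more than 20 mm (distance of any of glue_1, glue_2, tape_roll from where it was at the start of the episode above 0.02 m).
It also fails if it takes over 72 s, if anything falls off the work surface, if the arm or the gripper's body presses on something with over 40 N, if the wrist force passes 120 N, or if a joint passes its speed limit or range.

### The arm

A 7-joint arm with a two-finger parallel gripper is mounted at the origin on the work surface. World frame = base frame: x ahead of the robot, y to its left, z up, the work surface at z = 0. Lengths are in m, angles in rad, forces in N, time in s.
With the tool pointing down it reaches from about 0.425 to 0.925 m from the base axis. Payload 6.8 kg.
Tool frame: the origin (TCP) lies on the front face of the gripper's body, between the roots of the fingers; the fingertips stand 73 mm ahead of it and the grasp point (between the pads) lies 54 mm ahead of it; z points along the fingers, x is the direction in which the jaws open and shut, and the axes are right-handed (so a half turn about z gives the same grasp; the last joint's range is limited). The gripper opens to 85 mm and grips with 20 to 120 N. Pads are 22 mm wide; open, the fingers measure 114 mm over their backs; the gripper's body (76 mm by 85 mm) begins 54 mm behind the grasp point. The pads swing forward as they close: fully open they stand 13 mm farther back than shut.
Start: joints at [1.05, 0.477, 0.022, 1.555, -0.011, 1.109, -0.083], TCP at [0.271, -0.618, 0.304] pointing down, gripper open.
Joint ranges: [-2.96, 2.96], [-0.34, 2.1], [-1.41, 1.46], [0.24, 2.44], [-1.37, 4.51], [0.17, 1.92], [-2.96, 2.96]. Speed limits (rad/s): [2.39, 2.39, 3.14, 3.14, 3.14, 3.14, 3.14].

### API

Orientations are given as a unit quaternion [w, x, y, z].
In Python, from station import get_obs, read_camera, hand_in gives the robot as it stands. The module is installed in compiled form; this text tells all that it offers.
- The arm moves only by the shell command python3 -m creep 'ROWS' [FORCE]. ROWS is JSON, a list that holds one entry, the list of rows, each a list of 7 numbers: the turn, a rotation vector about the tool's x, y, z in rad, then the shift along the tool's x, y, z in m, then the finger opening in m, from 0 to 0.0854. A call has 1 to 20 rows; each row shifts and turns the pose as measured when the row begins, along the tool's axes as they then stand; what a row does not reach is not made up. A row lasts 1/12 s, in which the tool goes at most 41.7 mm and 7.16 degrees, less where a joint would pass 70% of its speed; a pose out of reach is approached as far as the arm can. A call is refused whole if a number of a shift passes 0.0417 or a number of a turn 0.125, either way. A call with a gripper value outside its range is refused whole. The fingers move at their own pace and stop on an object; FORCE is the grip in N (left out, the last holds). Time passes only in rows, so rows that do not move let the fingers close. It gives the time, the measured TCP pose, the force and the opening at its end, in the units of the state.
- get_obs(): the state, without advancing time (a new reading comes with each control period).
- read_camera(name): name is "side" or "top"; returns a dict with "color" (420x560x3 uint8, red, green, blue), "range_z" (420x560 float32, m along the optical axis (not along the pixel's ray), 0 where there is no reading), "fovy" (degrees; the focal length in pixels is half the picture's height over the tangent of half this angle, whatever the lens; pixels are square), "cx", "cy" (the principal point, pixels), "D" ([k1, k2, p1, p2, k3] as OpenCV has them; the pictures are not rectified), "rvec" (rotation vector, rad) and "tvec" (3), from world to camera coordinates, as OpenCV has them. Camera axes: x right, y down, z forward; pixel columns grow to the right and rows downward; lengths in m; the calibration is good to about 2 mm. A picture is of the moment at which its call begins.
- hand_in(): hands the job in, once; it reports no verdict.
The state is a dict: "t": time; "q": joint angles; "joint_vel": joint speeds; "joint_torque": joint torques, N m; "eef_pos": TCP position; "tool_rot": TCP orientation; "contact_force": force on the tool from outside, world axes, zero at the start; "torque": the same for the moment, N m; "gripper_width": opening from 0.0 (shut) to 1.0 (fully open).
Only numpy, scipy, OpenCV 4.12 (cv2) and the standard library are available. Lean on these libraries where they do the work, as an engineer would, in place of code of your own. Each camera call takes 0.05 s, during which the arm holds its last target.

## Working session

There is one attempt and no reset: what is moved stays moved. The work goes in short steps, Python scripts to look and compute and a shell command to move; the robot and the scene stay as the last step left them, time stands still between calls to the robot, and variables do not carry over. Pictures are saved under pics/ and viewed, and the job is handed in when it is done.

```bash
mkdir -p pics
cat > h.py <<'E'
import numpy as np,cv2
from station import get_obs,read_camera
def K(c):
    f=210/np.tan(np.radians(c['fovy'])/2); return np.array([[f,0,c['cx']],[0,f,c['cy']],[0,0,1.]])
def world(c,u,v,z=None):
    n=cv2.undistortPoints(np.array([[[u,v]]],float),K(c),np.array(c['D']))[0,0]
    R=cv2.Rodrigues(np.array(c['rvec'],float))[0];t=np.array(c['tvec'],float).ravel()
    d=R.T@np.array([n[0],n[1],1]);o=-R.T@t
    if z is None: s=c['range_z'][int(round(v)),int(round(u))]
    else: s=(z-o[2])/d[2]
    return o+s*d
def proj(c,p):
    return cv2.projectPoints(np.array([p],float),np.array(c['rvec'],float),np.array(c['tvec'],float),K(c),np.array(c['D']))[0][0,0]
def save(c,n,box=None,k=1):
    im=c['color'][:,:,::-1]
    if box: im=im[box[1]:box[3],box[0]:box[2]]
    cv2.imwrite('pics/'+n,cv2.resize(im,None,fx=k,fy=k,interpolation=cv2.INTER_CUBIC))
E
python3 - <<'E'
from h import *
import pickle
for n in('top','side'):
    c=read_camera(n);save(c,n+'0.png');pickle.dump(c,open(n+'0.pkl','wb'));print(n,c['fovy'],c['D'],c['tvec'])
print(get_obs())
E
```

```text
top 43.5434643423019 [-0.14073972  0.          0.          0.          0.        ] [0.0430917  0.56146749 1.35164168]
side 52.653786528850304 [-0.02506704  0.          0.          0.          0.        ] [-0.39434816  0.26512798  0.63137766]
{'t': 0.1, 'q': array([ 1.04988657,  0.47771687,  0.02235477,  1.5562816 , -0.01150331,
        1.10929061, -0.08309691]), 'joint_vel': array([ 1.36915627e-03, -1.18300398e-03, -1.06051786e-03, -3.55148506e-03,
       -3.27703232e-04, -1.44292502e-03,  6.60541527e-05]), 'joint_torque': array([ 4.34012676e-03, -5.97759676e+01,  1.61351681e+00, -2.81955475e+01,
        1.27724122e-02,  5.02009076e-03, -1.26373484e-05]), 'eef_pos': array([ 0.27064205, -0.61795195,  0.30305343]), 'tool_rot': array([-3.79549953e-04,  8.37016846e-01, -5.47176556e-01, -6.86062415e-04]), 'contact_force': array([ 0.31062227, -0.11054525, -0.64379859]), 'torque': array([-0.04310792,  0.04440718,  0.00818244]), 'gripper_width': 0.9996058325597129}
```

View pics/top0.png

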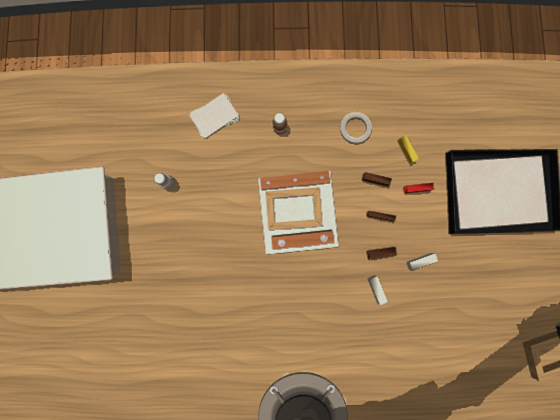

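View pics/side0.png

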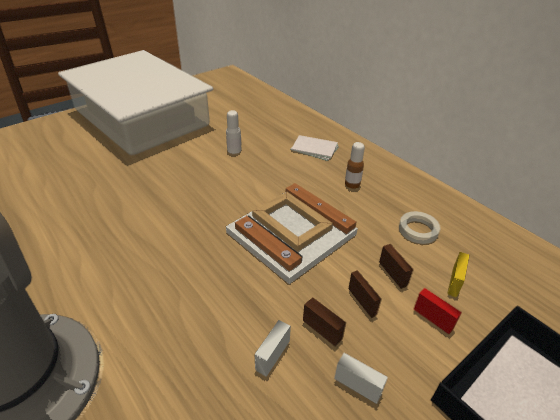

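Run:
```python
from h import *
import pickle
c=pickle.load(open('top0.pkl','rb'))
save(c,'crop_p.png',(350,155,440,305),4)
save(c,'crop_b.png',(250,160,350,265),6)
```

```text
(no output)
```

View pics/crop_p.png

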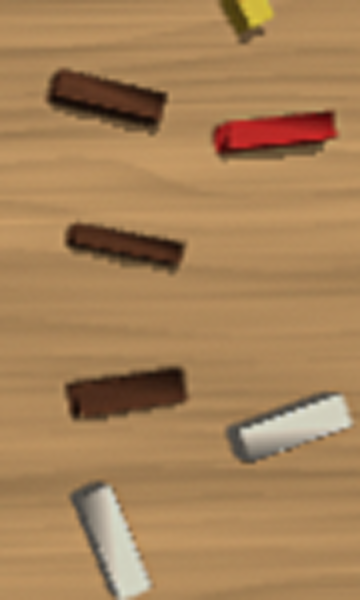

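View pics/crop_b.png

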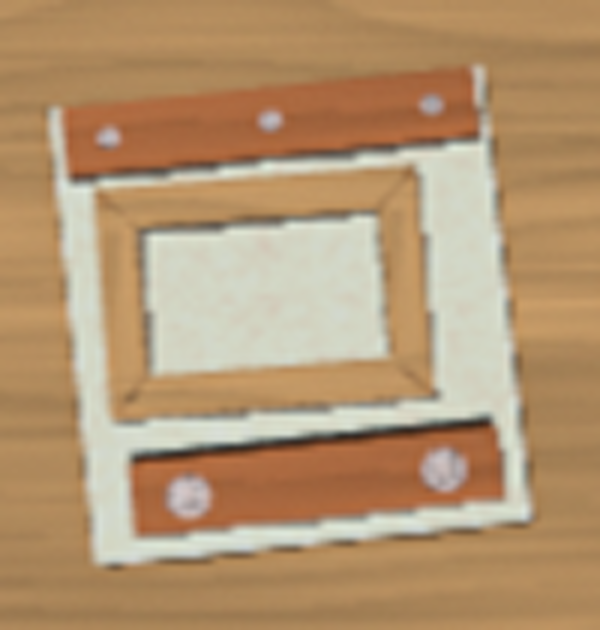

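```bash
cat >> h.py <<'E'
def cloud(c):
    v,u=np.mgrid[0:420,0:560]
    n=cv2.undistortPoints(np.stack([u.ravel(),v.ravel()],1).astype(float)[:,None],K(c),np.array(c['D']))[:,0]
    s=c['range_z'].ravel()
    R=cv2.Rodrigues(np.array(c['rvec'],float))[0];t=np.array(c['tvec'],float).ravel()
    P=(np.c_[n,np.ones(len(n))]*s[:,None]-t)@R
    P[s==0]=np.nan
    return P.reshape(420,560,3)
E
python3 - <<'E'
from h import *
import pickle
T=pickle.load(open('top0.pkl','rb'));S=pickle.load(open('side0.pkl','rb'))
PT=cloud(T);PS=cloud(S)
for n,(u,v) in dict(A=(377,180),B=(381,216),C=(382,253)).items():
    p=world(T,u,v,.048);print(n,p,'range',PT[v,u], 'side px',proj(S,p))
    for nm,P,c in(('T',PT,T),('S',PS,S)):
        lum=c['color'].sum(2)
        m=(np.hypot(P[...,0]-p[0],P[...,1]-p[1])<.055)&(P[...,2]>(.042))
        q=P[m]
        if len(q)<5: continue
        r=cv2.minAreaRect(q[:,:2].astype(np.float32)*1000)
        print(nm,len(q),'z',np.median(q[:,2]),r)
for uv in [(281,120),(163,181),(356,128),(295,209),(297,211)]: print(uv,PT[uv[1],uv[0]])
save(S,'crop_s.png',(220,170,480,420),3)
E
```

```text
A [ 0.61293444 -0.20351738  0.048     ] range [ 0.61265333 -0.20305453  0.0505933 ] side px [395.41627609 257.48289956]
T 199 z 0.04785751612798323 ((617.609619140625, -204.8842315673828), (71.12720489501953, 19.393312454223633), 75.82503509521484)
S 346 z 0.0478876133779958 ((616.278076171875, -205.13409423828125), (72.05213928222656, 21.16817283630371), 74.18574523925781)
B [ 0.52009142 -0.21080827  0.048     ] range [ 0.5201124  -0.21090703  0.04746303] side px [363.98442472 284.04537029]
T 151 z 0.048204318619681975 ((521.1971435546875, -213.19000244140625), (70.19515228271484, 14.193967819213867), 78.77754211425781)
S 332 z 0.04783348869346755 ((520.52392578125, -214.12734985351562), (71.65538787841797, 15.909002304077148), 78.17671966552734)
C [ 0.42555144 -0.21057022  0.048     ] range [ 0.42560572 -0.21025401  0.0497209 ] side px [323.92158797 311.9330985 ]
T 224 z 0.048508811511065855 ((426.21075439453125, -212.68324279785156), (21.936866760253906, 71.58617401123047), 8.771682739257812)
S 579 z 0.04779139263242993 ((424.83953857421875, -212.4420623779297), (23.75365447998047, 71.11304473876953), 6.471337795257568)
(281, 120) [0.75964905 0.04006754 0.11107947]
(163, 181) [0.61397572 0.33211186 0.11554121]
(356, 128) [ 0.76025119 -0.16085115 -0.00282389]
(295, 209) [0.54426918 0.0085321  0.0183446 ]
(297, 211) [0.53895903 0.00342413 0.0180211 ]
```

View pics/crop_s.png

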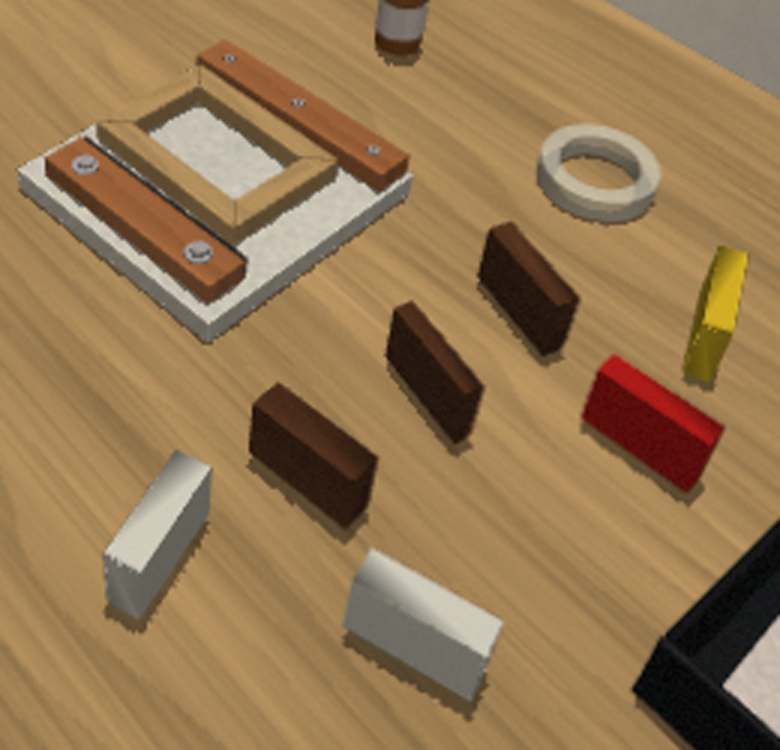

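Run:
```python
from h import *
import pickle
T=pickle.load(open('top0.pkl','rb'));S=pickle.load(open('side0.pkl','rb'))
cs=np.array([world(T,250+x/6,160+y/6,.018)[:2] for x,y in [(50,108),(483,66),(533,518),(97,565)]])
o=cs.mean(0);print(cs,o)
def ang(a,b):d=a-b;return np.degrees(np.arctan2(d[1],d[0]))
print(ang(cs[0],cs[3]),ang(cs[1],cs[2]),ang(cs[0],cs[1])-90,ang(cs[3],cs[2])-90, [np.linalg.norm(cs[i]-cs[i-1]) for i in range(4)])
for nm,c in(('T',T),('S',S)):
    P=cloud(c);m=(abs(P[...,0]-o[0])<.14)&(abs(P[...,1]-o[1])<.14)&(P[...,2]>.010)
    print(nm,cv2.minAreaRect(P[m][:,:2].astype(np.float32)*1000))
    hsv=cv2.cvtColor(c['color'],cv2.COLOR_RGB2HSV)
    top=m&(P[...,2]>.029)&(P[...,2]<.04)
    # print typical colours
    if nm=='T':
        for u,v in[(295,183),(301,241),(295,191),(268,205)]:print((u,v),hsv[v,u],P[v,u])
    np.save(nm+'top.npy',np.c_[P[top],hsv[top]])
```

```text
[[ 0.62755828  0.10280085]
 [ 0.64224392 -0.08684432]
 [ 0.444671   -0.10344249]
 [ 0.42837224  0.08587766]] [ 5.35711360e-01 -4.02075353e-04]
4.856287150503 4.802162352502894 4.428003073085307 4.9205158326806355 [np.float64(0.19990365450659595), np.float64(0.19021293155917518), np.float64(0.19826890752629583), np.float64(0.19002044101957988)]
T ((558.64599609375, -12.592514038085938), (242.8277587890625, 254.59933471679688), 4.878477096557617)
(295, 183) [ 12 165 170] [0.61062823 0.00739965 0.03498391]
(301, 241) [ 12 161 162] [ 0.46073972 -0.00491787  0.03028483]
(295, 191) [ 17 124 195] [0.59029984 0.00775458 0.03022805]
(268, 205) [ 16 124 179] [0.55487952 0.07810529 0.03803695]
S ((534.8707275390625, 0.7967605590820312), (202.3016357421875, 191.5951385498047), 4.868013858795166)
```

Run:
```python
from h import *
import pickle
T=pickle.load(open('top0.pkl','rb'));S=pickle.load(open('side0.pkl','rb'))
o=np.array([.5353,.0002]);a=np.radians(4.87);R=np.array([[np.cos(a),np.sin(a)],[-np.sin(a),np.cos(a)]])
for nm in 'TS':
    d=np.load(nm+'top.npy');b=(d[:,:2]-o)@R.T*1000;h=d[:,4]
    ok=(abs(b[:,0])<105)&(abs(b[:,1])<100)
    b=b[ok];h=h[ok]
    fr=h<140
    w=fr&(abs(b[:,0]-10)<70)
    r=cv2.minAreaRect(b[w].astype(np.float32));print(nm,'frame',r)
    red=h>148
    for s in(1,-1):
        q=b[red&(b[:,0]*s>35)];print('cleat',s,np.percentile(q,[1,50,99],axis=0)[:, :].T.round(1),cv2.minAreaRect(q.astype(np.float32)))
# board-coordinate profile images: rectify the top picture at z=.034
for nm,c in(('T',T),('S',S)):
    X,Y=np.meshgrid(np.arange(80,-110,-.35),np.arange(100,-100,-.35),indexing='ij')
    w=np.c_[(np.c_[X.ravel(),Y.ravel()]/1000)@R+o,np.full(X.size,.034)]
    p=cv2.projectPoints(w,np.array(c['rvec'],float),np.array(c['tvec'],float),K(c),np.array(c['D']))[0].reshape(X.shape+(2,)).astype(np.float32)
    im=cv2.remap(c['color'],p[...,0],p[...,1],cv2.INTER_CUBIC)
    cv2.imwrite(f'pics/rect{nm}.png',im[:,:,::-1])
```

```text
T frame ((12.386100769042969, 2.6241378784179688), (176.97848510742188, 136.3965606689453), 88.75785064697266)
cleat 1 [[ 69.7  83.9  98.4]
 [-84.6  -0.3  86.8]] ((84.08660125732422, 1.1323318481445312), (174.9600372314453, 29.622377395629883), 89.99266052246094)
cleat -1 [[-85.4 -69.8 -55.3]
 [-78.3  -2.7  74. ]] ((-70.28086853027344, -2.1644210815429688), (155.20692443847656, 30.944446563720703), 89.60330200195312)
S frame ((10.805778503417969, 0.2524871826171875), (167.12452697753906, 137.88609313964844), 89.79790496826172)
cleat 1 [[ 66.7  79.6  97.6]
 [-89.1  -9.8  88.9]] ((82.29222869873047, 0.3598480224609375), (181.34176635742188, 32.630332946777344), 89.82738494873047)
cleat -1 [[-89.5 -75.  -56.9]
 [-82.3 -10.1  73.2]] ((-73.40143585205078, -3.2537765502929688), (160.8838653564453, 34.43675231933594), 89.48048400878906)
```

View pics/rectT.png

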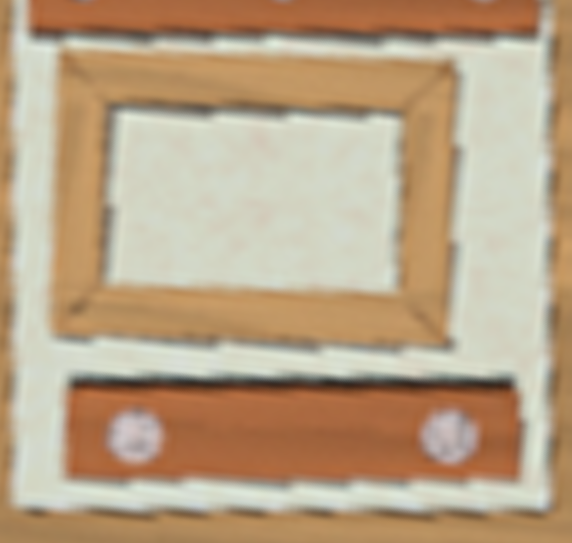

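View pics/rectS.png

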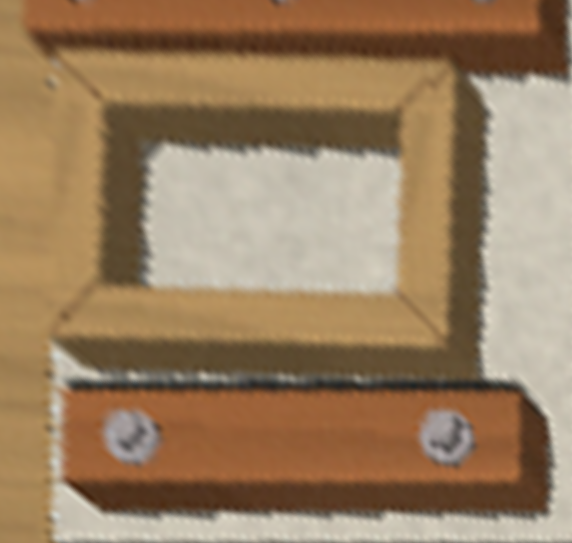

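Measured: the dark packers at (377,180), (381,216) and (382,253) are mid, thin and thick, with tops 19–21, 14–16 and 22–24 mm wide. The red, yellow and white blocks are look-alikes to leave alone. The rubber face is at about x = -53 mm on the board, a gap of about 21 mm, so I'll try the thick packer first. Before that, I'll square the frame.

```bash
cat >> h.py <<'E'
from scipy.spatial.transform import Rotation as Ro
O=np.array([.5353,.0002]);A=np.radians(4.87)
def b2w(x,y):
    return O+np.array([[np.cos(A),-np.sin(A)],[np.sin(A),np.cos(A)]])@np.array([x,y])
def to(xyz,yaw=None):
    s=get_obs();q=s['tool_rot'];R=Ro.from_quat([q[1],q[2],q[3],q[0]])
    d=np.array(xyz)-s['eef_pos'];m=R.as_matrix()
    y0=np.arctan2(m[1,0],m[0,0])
    print('t',round(s['t'],2),'pos',s['eef_pos'].round(4),'F',s['contact_force'].round(1),'grip',round(s['gripper_width'],3),'yaw',round(np.degrees(y0),2),'tilt',m[:2,2].round(4))
    if yaw is not None:
        dy=(np.radians(yaw)-y0+np.pi/2)%np.pi-np.pi/2
        print(' need turn about tool z',round(-dy,4))
        # shift in tool axes after the turn (and correcting tilt)
        R2=Ro.from_euler('z',y0+dy).as_matrix()@np.diag([1,-1,-1.]);print(' rotvec full',Ro.from_matrix(m.T@R2).as_rotvec().round(4),' shift after turn',(R2.T@d).round(4))
    print(' shift now',(m.T@d).round(4),'world d',d.round(4))
E
python3 -m creep '[[[0,0,0.11,0,0,0,0],[0,0,0.11,0,0,0,0],[0,0,0.11,0,0,0,0],[0,0,0,0,0,0,0]]]' 40
python3 -c "
from h import *
to([*b2w(.010,.005),.25],94.87)"
```

```text
t: 0.43
eef_pos: [0.2699, -0.617, 0.3006]
tool_rot: [-0.001, 0.731, -0.682, -0.003]
contact_force: [0.1, 0.1, 0.3]
gripper_width: 0.454
t 0.43 pos [ 0.2699 -0.617   0.3006] F [0.1 0.1 0.3] grip 0.454 yaw -86.08 tilt [-0.0026  0.0055]
 need turn about tool z -0.0165
 rotvec full [ 0.0022  0.0057 -0.0165]  shift after turn [-0.5974 -0.3268  0.0506]
 shift now [-0.6024 -0.317   0.0534] world d [ 0.2749  0.623  -0.0506]
```

```bash
python3 -m creep '[[[0,0,-0.015,-0.015,-0.008,0,0],[0,0,0,-0.03,-0.016,0,0],[0,0,0,-0.03,-0.016,0,0],[0,0,0,-0.03,-0.016,0,0],[0,0,0,-0.03,-0.016,0,0],[0,0,0,-0.03,-0.016,0,0],[0,0,0,-0.03,-0.016,0,0],[0,0,0,-0.03,-0.016,0,0],[0,0,0,-0.03,-0.016,0,0],[0,0,0,-0.03,-0.016,0,0],[0,0,0,-0.03,-0.016,0,0],[0,0,0,-0.03,-0.016,0,0],[0,0,0,-0.03,-0.016,0,0],[0,0,0,-0.03,-0.016,0,0],[0,0,0,-0.03,-0.016,0,0],[0,0,0,-0.03,-0.016,0,0],[0,0,0,-0.03,-0.016,0,0],[0,0,0,-0.015,-0.008,0,0],[0,0,0,0,0,0,0]]]'
python3 -c "
from h import *
to([*b2w(.010,.005),.25],94.87)"
```

```text
t: 2.02
eef_pos: [0.4868, -0.0543, 0.2971]
tool_rot: [0.002, 0.759, -0.651, -0.004]
contact_force: [-0.5, -0.4, -0.1]
gripper_width: -0.002
t 2.02 pos [ 0.4868 -0.0543  0.2971] F [-0.5 -0.4 -0.1] grip -0.002 yaw -81.26 tilt [-0.0088  0.0029]
 need turn about tool z 0.0676
 rotvec full [0.0084 0.0039 0.0676]  shift after turn [-0.0552 -0.063   0.0471]
 shift now [-0.0506 -0.0669  0.0467] world d [ 0.058   0.0603 -0.0471]
```

```bash
python3 -m creep '[[[0.008,0.004,0.067,0,0,0,0],[0,0,0,-0.018,-0.021,0.015,0],[0,0,0,-0.018,-0.021,0.015,0],[0,0,0,-0.018,-0.021,0.015,0],[0,0,0,0,0,0,0]]]'
python3 -c "
from h import *
to([*b2w(.010,.005),.15],94.87)"
```

```text
t: 2.43
eef_pos: [0.546, 0.0037, 0.2511]
tool_rot: [0.001, 0.74, -0.673, 0.002]
contact_force: [0.6, 0.6, 0.9]
gripper_width: 0.001
t 2.43 pos [0.546  0.0037 0.2511] F [0.6 0.6 0.9] grip 0.001 yaw -84.58 tilt [ 0.002  -0.0034]
 need turn about tool z 0.0096
 rotvec full [-0.0017 -0.0036  0.0096]  shift after turn [-0.0024  0.001   0.1011]
 shift now [-0.0028  0.0011  0.1011] world d [-0.0012  0.0023 -0.1011]
```

```bash
python3 -m creep '[[[-0.0017,-0.0036,0.0096,0,0,0,0],[0,0,0,-0.0024,0.001,0.025,0],[0,0,0,0,0,0.03,0],[0,0,0,0,0,0.03,0],[0,0,0,0,0,0.017,0],[0,0,0,0,0,0,0]]]'
python3 -c "
from h import *
to([*b2w(.010,.005),.097],94.87)
save(read_camera('side'),'s1.png',(200,120,420,300),3)"
```

```text
t: 2.93
eef_pos: [0.5449, -0.001, 0.1476]
tool_rot: [0.0, 0.738, -0.675, 0.002]
contact_force: [-1.2, 0.1, 0.2]
gripper_width: 0.004
t 2.93 pos [ 0.5449 -0.001   0.1476] F [-1.2  0.1  0.2] grip 0.004 yaw -84.94 tilt [ 0.0028 -0.0027]
 need turn about tool z 0.0034
 rotvec full [-0.0026 -0.0029  0.0034]  shift after turn [-0.007  -0.0005  0.0506]
 shift now [-0.0072 -0.0004  0.0506] world d [-0.0001  0.007  -0.0506]
```

View pics/s1.png

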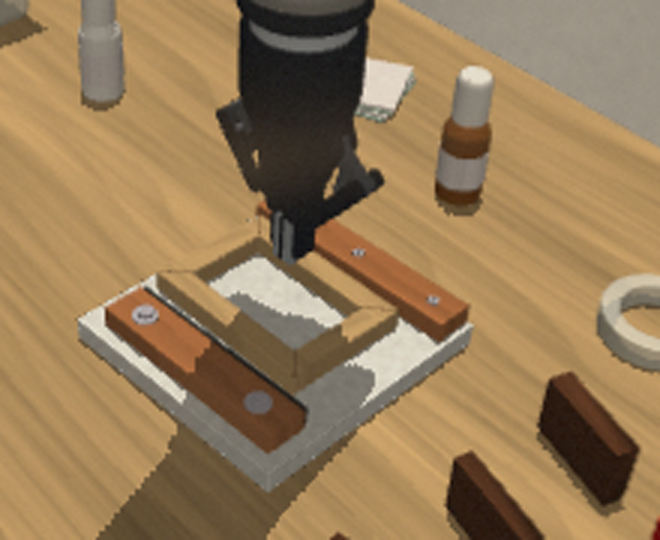

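The shut fingers are above the opening. I'll go down and start pushing.

```bash
python3 -m creep '[[[-0.0026,-0.0029,0.0034,-0.006,0,0.015,0],[0,0,0,0,0,0.018,0],[0,0,0,0,0,0.012,0],[0,0,0,0,0,0.006,0],[0,0,0,0,0,0,0]]]'
python3 -c "
from h import *
to([*b2w(.03,.005),.097],94.87)"
```

```text
t: 3.4
eef_pos: [0.5485, 0.0005, 0.1034]
tool_rot: [-0.003, 0.735, -0.678, 0.005]
contact_force: [0.8, -0.7, 0.5]
gripper_width: 0.002
t 3.4 pos [5.485e-01 5.000e-04 1.034e-01] F [ 0.8 -0.7  0.5] grip 0.002 yaw -85.34 tilt [ 0.0107 -0.0017]
 need turn about tool z -0.0036
 rotvec full [-0.0105 -0.0026 -0.0036]  shift after turn [-0.0058 -0.0168  0.0064]
 shift now [-0.0059 -0.0167  0.0065] world d [ 0.0163  0.0072 -0.0064]
```

```bash
python3 -m creep '[[[-0.0105,-0.0026,-0.0036,-0.002,-0.004,0.003,0],[0,0,0,-0.002,-0.004,0.003,0],[0,0,0,0,-0.003,0,0],[0,0,0,0,-0.002,0,0]]]'
python3 -c "
from h import *
to([*b2w(.03,.005),.097],94.87)"
```

```text
t: 3.73
eef_pos: [0.5639, 0.0054, 0.1001]
tool_rot: [-0.001, 0.736, -0.676, 0.001]
contact_force: [-0.0, -0.4, 0.1]
gripper_width: 0.001
t 3.73 pos [0.5639 0.0054 0.1001] F [-0.  -0.4  0.1] grip 0.001 yaw -85.14 tilt [0.0031 0.    ]
 need turn about tool z -0.0002
 rotvec full [-0.003  -0.0002 -0.0002]  shift after turn [-0.0023 -0.001   0.0031]
 shift now [-0.0023 -0.001   0.0031] world d [ 0.0008  0.0023 -0.0031]
```

```bash
for i in 1; do python3 -m creep '[[[-0.003,0,0,0,-0.001,0.003,0],[0,0,0,0,-0.001,0,0],[0,0,0,0,-0.001,0,0],[0,0,0,0,-0.001,0,0]]]'; done
python3 -c "
from h import *
to([*b2w(.038,.005),.097],94.87)"
```

```text
t: 4.07
eef_pos: [0.5681, 0.006, 0.0973]
tool_rot: [0.001, 0.737, -0.676, -0.0]
contact_force: [-2.5, -0.3, 2.2]
gripper_width: -0.001
t 4.07 pos [0.5681 0.006  0.0973] F [-2.5 -0.3  2.2] grip -0.001 yaw -85.13 tilt [-0.0018 -0.0006]
 need turn about tool z 0.0
 rotvec full [ 0.0018 -0.0004  0.    ]  shift after turn [-0.0021 -0.0048  0.0003]
 shift now [-0.0021 -0.0048  0.0003] world d [ 0.0046  0.0025 -0.0003]
```

```bash
python3 -m creep '[[[0.0018,0,0,0,-0.001,0,0],[0,0,0,0,-0.001,0,0],[0,0,0,0,-0.001,0,0],[0,0,0,0,-0.001,0,0]]]'
python3 -c "
from h import *
to([*b2w(.038,.005),.097],94.87)"
```

```text
t: 4.4
eef_pos: [0.5703, 0.0061, 0.097]
tool_rot: [0.002, 0.737, -0.676, -0.001]
contact_force: [-2.4, -0.1, 2.6]
gripper_width: 0.001
t 4.4 pos [0.5703 0.0061 0.097 ] F [-2.4 -0.1  2.6] grip 0.001 yaw -85.13 tilt [-0.0041 -0.0012]
 need turn about tool z 0.0
 rotvec full [ 0.0042 -0.0008  0.    ]  shift after turn [-0.0021 -0.0026 -0.    ]
 shift now [-0.0021 -0.0026 -0.    ] world d [0.0024 0.0023 0.    ]
```

```bash
python3 -m creep '[[[0.0,0,0,0,-0.001,0,0],[0,0,0,0,-0.001,0,0]]]'
python3 -c "
from h import *
to([*b2w(.038,.005),.097],94.87)"
```

```text
t: 4.57
eef_pos: [0.5723, 0.0063, 0.097]
tool_rot: [0.002, 0.737, -0.676, -0.001]
contact_force: [-3.4, 0.8, 2.4]
gripper_width: 0.0
t 4.57 pos [0.5723 0.0063 0.097 ] F [-3.4  0.8  2.4] grip 0.0 yaw -85.13 tilt [-0.0046 -0.0012]
 need turn about tool z -0.0
 rotvec full [ 0.0047 -0.0008 -0.    ]  shift after turn [-0.0021 -0.0007 -0.    ]
 shift now [-0.0021 -0.0007 -0.    ] world d [0.0005 0.0022 0.    ]
```

```bash
for i in 1; do python3 -m creep '[[[0.0047,0,0,0,-0.001,0,0],[0,0,0,0,-0.001,0,0]]]'; done
python3 -c "
from h import *
to([*b2w(.043,.005),.097],94.87)"
```

```text
t: 4.73
eef_pos: [0.5746, 0.0065, 0.0969]
tool_rot: [-0.0, 0.737, -0.676, 0.001]
contact_force: [-3.3, -0.1, 1.8]
gripper_width: -0.002
t 4.73 pos [0.5746 0.0065 0.0969] F [-3.3 -0.1  1.8] grip -0.002 yaw -85.13 tilt [ 0.0008 -0.0007]
 need turn about tool z 0.0001
 rotvec full [-0.0008 -0.0008  0.0001]  shift after turn [-0.0021 -0.0033 -0.0001]
 shift now [-0.0021 -0.0033 -0.0001] world d [0.0031 0.0024 0.0001]
```

```bash
python3 -m creep '[[[0.0,0,0,0,-0.001,0,0],[0,0,0,0,-0.001,0,0]]]'
python3 -c "
from h import *
to([*b2w(.043,.005),.097],94.87)"
```

```text
t: 4.9
eef_pos: [0.5755, 0.0065, 0.0967]
tool_rot: [0.001, 0.737, -0.676, -0.0]
contact_force: [-6.8, 0.2, 5.7]
gripper_width: 0.003
t 4.9 pos [0.5755 0.0065 0.0967] F [-6.8  0.2  5.7] grip 0.003 yaw -85.13 tilt [-0.0023 -0.0013]
 need turn about tool z 0.0
 rotvec full [ 0.0024 -0.0011  0.    ]  shift after turn [-0.0021 -0.0024 -0.0003]
 shift now [-0.0021 -0.0024 -0.0003] world d [0.0022 0.0023 0.0003]
```

```bash
python3 -m creep '[[[0.0,0,0,0,-0.001,0,0]]]'
python3 -c "
from h import *
to([*b2w(.043,.005),.097],94.87)
save(read_camera('top'),'t2.png',(250,160,350,265),6)"
```

```text
t: 4.98
eef_pos: [0.5757, 0.0065, 0.0966]
tool_rot: [0.002, 0.737, -0.676, -0.001]
contact_force: [-6.1, -0.2, 3.3]
gripper_width: 0.004
t 4.98 pos [0.5757 0.0065 0.0966] F [-6.1 -0.2  3.3] grip 0.004 yaw -85.13 tilt [-0.0045 -0.0017]
 need turn about tool z 0.0
 rotvec full [ 0.0046 -0.0013  0.    ]  shift after turn [-0.0021 -0.0022 -0.0004]
 shift now [-0.0021 -0.0022 -0.0005] world d [0.0021 0.0023 0.0004]
```

View pics/t2.png

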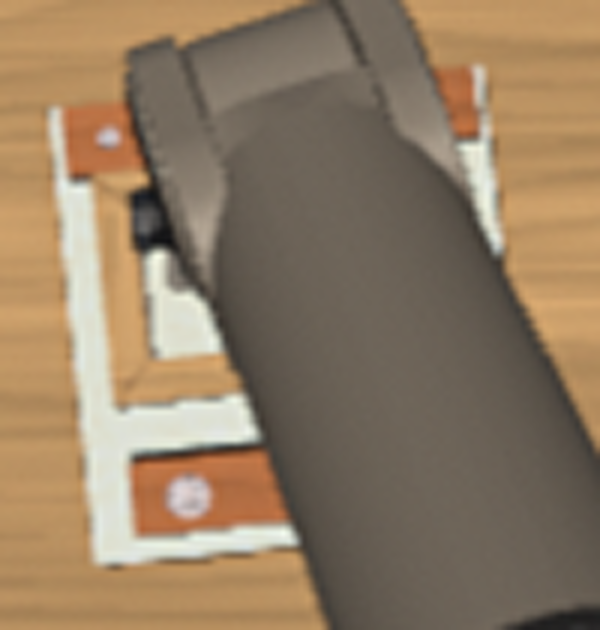

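Left corner is touching the cleat. I'll keep pushing gently to square the right side.

```bash
python3 -m creep '[[[0.0046,0,0,0,-0.0015,0,0],[0,0,0,0,-0.0015,0,0]]]'
python3 -c "
from h import *
to([*b2w(.043,.005),.097],94.87)"
```

```text
t: 5.2
eef_pos: [0.5758, 0.0065, 0.096]
tool_rot: [0.003, 0.737, -0.676, -0.002]
contact_force: [-6.5, -0.1, 3.7]
gripper_width: 0.004
t 5.2 pos [0.5758 0.0065 0.096 ] F [-6.5 -0.1  3.7] grip 0.004 yaw -85.13 tilt [-0.0069 -0.0026]
 need turn about tool z 0.0001
 rotvec full [ 0.0071 -0.002   0.0001]  shift after turn [-0.0022 -0.0021 -0.001 ]
 shift now [-0.0022 -0.0021 -0.0011] world d [0.0019 0.0023 0.001 ]
```

```bash
python3 -m creep '[[[0.002,0,0,0,-0.002,0,0],[0,0,0,0,-0.002,0,0]]]'
python3 -c "
from h import *
to([*b2w(.043,.005),.097],94.87)"
```

```text
t: 5.37
eef_pos: [0.5762, 0.0065, 0.0953]
tool_rot: [0.006, 0.736, -0.676, -0.004]
contact_force: [-7.4, -0.1, 5.2]
gripper_width: 0.0
t 5.37 pos [0.5762 0.0065 0.0953] F [-7.4 -0.1  5.2] grip 0.0 yaw -85.13 tilt [-0.0133 -0.004 ]
 need turn about tool z 0.0
 rotvec full [ 0.0136 -0.0028 -0.    ]  shift after turn [-0.0022 -0.0017 -0.0017]
 shift now [-0.0022 -0.0017 -0.0017] world d [0.0015 0.0024 0.0017]
```

```bash
cat >> h.py <<'E'
def rect(c,name,z=.034):
    X,Y=np.meshgrid(np.arange(80,-110,-.35),np.arange(100,-100,-.35),indexing='ij')
    ca,sa=np.cos(A),np.sin(A)
    w=np.c_[(np.c_[X.ravel(),Y.ravel()]/1000)@np.array([[ca,sa],[-sa,ca]])+O,np.full(X.size,z)]
    p=cv2.projectPoints(w,np.array(c['rvec'],float),np.array(c['tvec'],float),K(c),np.array(c['D']))[0].reshape(X.shape+(2,)).astype(np.float32)
    cv2.imwrite('pics/'+name,cv2.remap(c['color'],p[...,0],p[...,1],cv2.INTER_CUBIC)[:,:,::-1])
E
python3 -c "
from h import *
c=read_camera('side');rect(c,'r3.png')"
```

```text
(no output)
```

View pics/r3.png

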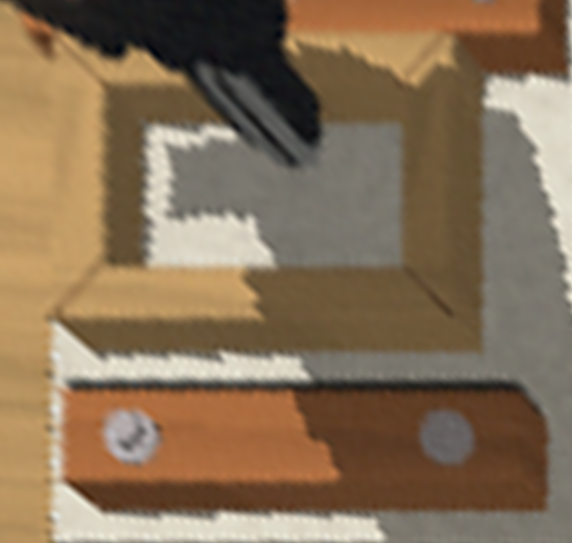

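Frame front edge is level at row 317 (x ≈ -31), so it's home and square. Next I back off, lift and go to the thick packer.

```bash
python3 -m creep '[[[0.0136,-0.0028,0,0,0.004,0,0],[0,0,0,0,0.004,-0.001,0],[0,0,0,0,0.003,-0.01,0],[0,0,0,0,0,-0.03,0],[0,0,0,0,0,-0.035,0],[0,0,0,0,0,-0.035,0],[0,0,0,0,0,-0.02,0.06],[0,0,0,0,0,0,0.06]]]'
python3 -c "
from h import *
to([.4255,-.2125,.2],7.5)"
```

```text
t: 6.08
eef_pos: [0.5661, 0.0057, 0.2349]
tool_rot: [-0.003, 0.737, -0.676, 0.002]
contact_force: [0.4, 0.1, -0.0]
gripper_width: 0.27
t 6.08 pos [0.5661 0.0057 0.2349] F [ 0.4  0.1 -0. ] grip 0.27 yaw -85.08 tilt [0.0081 0.0018]
 need turn about tool z 1.5257
 rotvec full [-0.0058  0.0071  1.5257]  shift after turn [ 0.1679 -0.198   0.0349]
 shift now [0.2054 0.1591 0.0334] world d [-0.1406 -0.2182 -0.0349]
```

```bash
python3 -c "
from h import *
print(get_obs()['q'].round(2))"
python3 -m creep '[[[0,0,-0.12,0.018,0.016,0,0.06],[0,0,-0.12,0.018,0.016,0,0.06],[0,0,-0.12,0.018,0.016,0,0.06]]]'
python3 -c "
from h import *
print(get_obs()['q'].round(2))
c=read_camera('top');rect(c,'r4.png')
to([.4255,-.2125,.2],7.5)"
```

```text
[ 0.09  0.39 -0.26  1.88  0.13  0.88 -1.72]
t: 6.33
eef_pos: [0.5338, -0.0515, 0.2391]
tool_rot: [-0.008, 0.851, -0.526, 0.008]
contact_force: [0.2, -0.1, -0.7]
gripper_width: 0.696
[ 0.26  0.34 -0.33  1.95  0.14  0.86 -1.25]
t 6.38 pos [ 0.5319 -0.0578  0.2385] F [-2.4 -4.4 -1. ] grip 0.702 yaw -63.25 tilt [0.0191 0.0013]
 need turn about tool z -1.2348
 rotvec full [-0.0107 -0.0173 -1.2347]  shift after turn [-0.1257  0.1395  0.0385]
 shift now [0.09   0.1653 0.0363] world d [-0.1064 -0.1547 -0.0385]
```

View pics/r4.png

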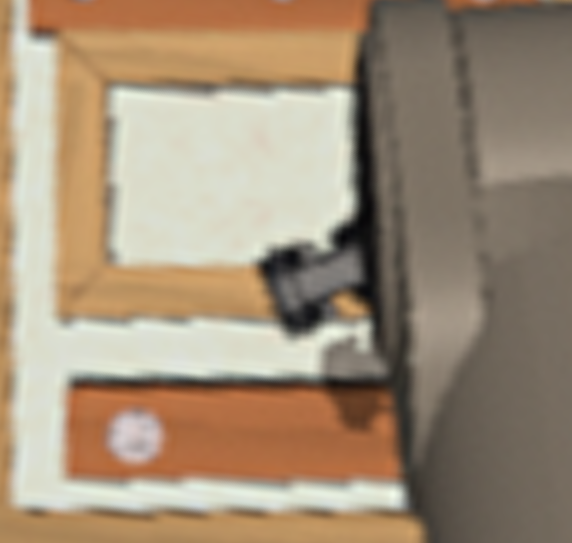

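```bash
python3 -m creep '[[[0,0,-0.12,0.008,0.016,0,0.06],[0,0,-0.12,0.006,0.016,0,0.06],[0,0,-0.12,0.004,0.016,0,0.06],[0,0,-0.12,0.001,0.016,0,0.06],[0,0,-0.12,0,0.01,0,0.06],[0,0,-0.12,0,0.01,0,0.06],[0,0,-0.12,0,0,0,0.06],[0,0,-0.12,0,0,0,0.06],[0,0,-0.12,0,0,0,0.06],[0,0,-0.12,0,0,0,0.06],[0,0,0,0,0,0,0.06]]]' 40
python3 -c "
from h import *
print(get_obs()['q'].round(2))
to([.4255,-.2125,.2],7.5)"
```

```text
t: 7.3
eef_pos: [0.4772, -0.1365, 0.2377]
tool_rot: [0.002, 0.998, 0.066, 0.013]
contact_force: [0.4, 0.4, -0.3]
gripper_width: 0.702
[ 0.62  0.3  -0.54  2.03  0.21  0.84  0.09]
t 7.3 pos [ 0.4772 -0.1365  0.2377] F [ 0.4  0.4 -0.3] grip 0.702 yaw 7.58 tilt [ 0.0271 -0.0021]
 need turn about tool z 0.0014
 rotvec full [ 0.0057 -0.0266  0.0013]  shift after turn [-0.0611  0.0686  0.0377]
 shift now [-0.0622  0.0683  0.0365] world d [-0.0517 -0.076  -0.0377]
```

```bash
python3 -m creep '[[[0.0057,-0.0266,0,0,0,0,0.06],[0,0,0,-0.02,0.023,0.012,0.06],[0,0,0,-0.02,0.023,0.012,0.06],[0,0,0,-0.02,0.022,0.012,0.06],[0,0,0,0,0,0,0.06]]]'
python3 -c "
from h import *
to([.4255,-.2125,.095],7.5)"
```

```text
t: 7.72
eef_pos: [0.4273, -0.2121, 0.2015]
tool_rot: [0.0, 0.998, 0.058, 0.003]
contact_force: [-1.2, -0.2, 0.3]
gripper_width: 0.699
t 7.72 pos [ 0.4273 -0.2121  0.2015] F [-1.2 -0.2  0.3] grip 0.699 yaw 6.63 tilt [ 0.0061 -0.0001]
 need turn about tool z -0.0152
 rotvec full [ 0.0009 -0.006  -0.0152]  shift after turn [-1.800e-03  1.000e-04  1.065e-01]
 shift now [-2.400e-03  1.000e-04  1.065e-01] world d [-0.0018 -0.0004 -0.1065]
```

```bash
python3 -m creep '[[[0.0009,-0.006,-0.015,0,0,0,0.06],[0,0,0,-0.0015,0,0.025,0.06],[0,0,0,0,0,0.025,0.06],[0,0,0,0,0,0.02,0.06],[0,0,0,0,0,0,0.06]]]'
python3 -c "
from h import *
to([.4255,-.2125,.095],7.5)
c=read_camera('side');save(c,'s5.png',(240,200,440,360),4)"
```

```text
t: 8.13
eef_pos: [0.4281, -0.2135, 0.1313]
tool_rot: [0.002, 0.998, 0.057, 0.003]
contact_force: [-1.0, 0.6, 0.0]
gripper_width: 0.699
t 8.13 pos [ 0.4281 -0.2135  0.1313] F [-1.   0.6  0. ] grip 0.699 yaw 6.57 tilt [ 0.0054 -0.0031]
 need turn about tool z -0.0162
 rotvec full [ 0.0038 -0.005  -0.0162]  shift after turn [-0.0025 -0.0014  0.0363]
 shift now [-0.0027 -0.0015  0.0363] world d [-0.0026  0.001  -0.0363]
```

View pics/s5.png

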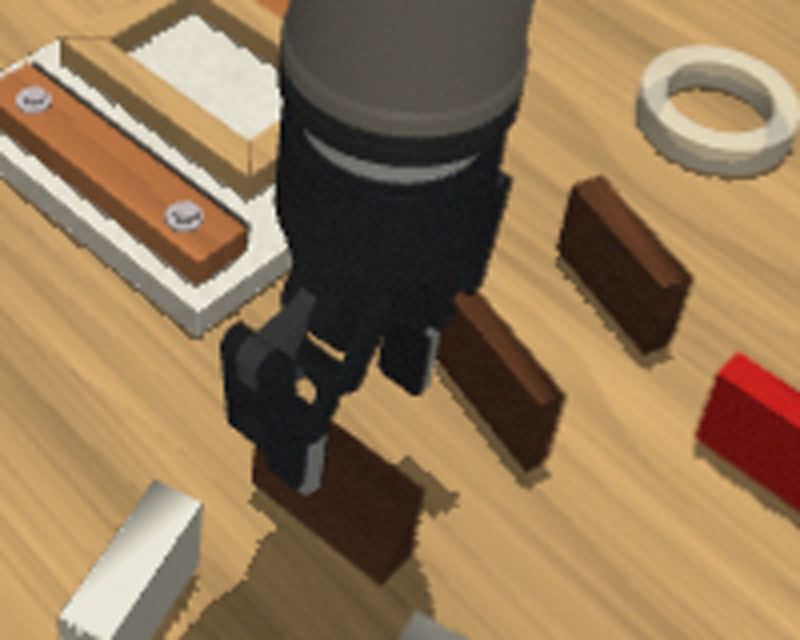

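```bash
python3 -m creep '[[[0.004,-0.005,-0.016,-0.002,-0.001,0.01,0.06],[0,0,0,0,0,0.015,0.06],[0,0,0,0,0,0.01,0.06],[0,0,0,0,0,0.001,0.06],[0,0,0,0,0,0,0.01],[0,0,0,0,0,0,0.01],[0,0,0,0,0,0,0.01],[0,0,0,0,0,0,0.01],[0,0,0,0,0,0,0.01]]]' 50
python3 -c "
from h import *
to([.4255,-.2125,.095],7.5)
c=read_camera('side');save(c,'s6.png',(240,200,440,360),4)"
```

```text
t: 8.93
eef_pos: [0.4323, -0.2125, 0.1012]
tool_rot: [0.002, 0.998, 0.067, 0.005]
contact_force: [-0.3, 0.2, -0.5]
gripper_width: 0.249
t 8.93 pos [ 0.4323 -0.2125  0.1012] F [-0.3  0.2 -0.5] grip 0.249 yaw 7.67 tilt [ 0.0104 -0.0041]
 need turn about tool z 0.0029
 rotvec full [ 0.0055 -0.0098  0.0029]  shift after turn [-0.0067 -0.0009  0.0062]
 shift now [-0.0068 -0.0009  0.0062] world d [-0.0068 -0.     -0.0062]
```

View pics/s6.png

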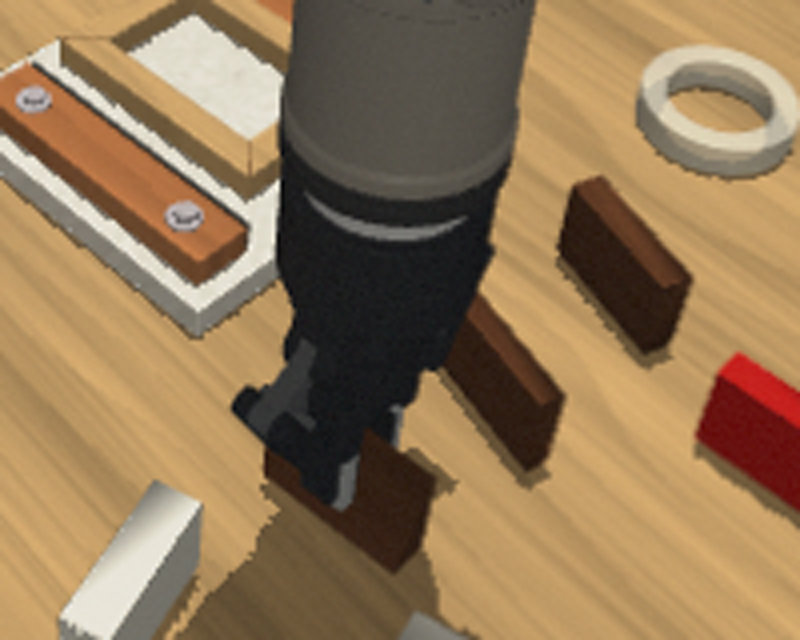

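Opening reads about 21 mm, so it's the thick packer. I lift it and carry it over.

```bash
python3 -m creep '[[[0.005,-0.01,0,0,0,-0.01,0.01],[0,0,0,0,0,-0.03,0.01],[0,0,0,0,0,-0.03,0.01],[0,0,0,0,0,-0.03,0.01],[0,0,0,0,0,0,0.01]]]' 60
python3 -c "
from h import *
to([*b2w(-.0425,.009),.19],4.87)"
```

```text
t: 9.4
eef_pos: [0.4312, -0.2117, 0.2042]
tool_rot: [-0.001, 0.998, 0.067, -0.002]
contact_force: [1.3, -1.0, -0.1]
gripper_width: 0.249
t 9.4 pos [ 0.4312 -0.2117  0.2042] F [ 1.3 -1.  -0.1] grip 0.249 yaw 7.7 tilt [-0.0046  0.0024]
 need turn about tool z 0.0494
 rotvec full [-0.0029  0.0043  0.0494]  shift after turn [ 0.0792 -0.2113  0.0142]
 shift now [ 0.0896 -0.2071  0.0144] world d [ 0.061   0.2173 -0.0142]
```

```bash
python3 -m creep '[[[-0.003,0.004,0.049,0,0,0,0.01],[0,0,0,0.008,-0.021,0,0.01],[0,0,0,0.008,-0.021,0,0.01],[0,0,0,0.008,-0.021,0,0.01],[0,0,0,0.008,-0.021,0,0.01],[0,0,0,0.008,-0.021,0,0.01],[0,0,0,0.008,-0.021,0,0.01],[0,0,0,0.008,-0.021,0,0.01],[0,0,0,0.008,-0.021,0,0.01],[0,0,0,0.008,-0.021,0,0.01],[0,0,0,0,0,0,0.01]]]'
python3 -c "
from h import *
to([*b2w(-.0425,.009),.16],4.87)"
```

```text
t: 10.32
eef_pos: [0.4902, -0.0128, 0.2056]
tool_rot: [0.003, 0.999, 0.037, 0.004]
contact_force: [0.8, -0.0, 0.7]
gripper_width: 0.241
t 10.32 pos [ 0.4902 -0.0128  0.2056] F [ 0.8 -0.   0.7] grip 0.241 yaw 4.19 tilt [ 0.0077 -0.0051]
 need turn about tool z -0.0118
 rotvec full [ 0.0057 -0.0072 -0.0118]  shift after turn [ 0.0035 -0.0181  0.0456]
 shift now [ 0.003  -0.0184  0.0455] world d [ 0.002   0.0183 -0.0456]
```

```bash
python3 -m creep '[[[0.006,-0.007,-0.012,0,0,0,0.01],[0,0,0,0.003,-0.009,0.015,0.01],[0,0,0,0,-0.009,0.015,0.01],[0,0,0,0,0,0.015,0.01],[0,0,0,0,0,0,0.01]]]'
python3 -c "
from h import *
to([*b2w(-.0425,.009),.15],4.87)
c=read_camera('side');save(c,'s7.png',(200,160,400,320),4)"
```

```text
t: 10.73
eef_pos: [0.4918, 0.0039, 0.1593]
tool_rot: [0.0, 0.999, 0.044, 0.0]
contact_force: [-0.2, -0.5, -0.5]
gripper_width: 0.243
t 10.73 pos [0.4918 0.0039 0.1593] F [-0.2 -0.5 -0.5] grip 0.243 yaw 5.01 tilt [ 0.0004 -0.0003]
 need turn about tool z 0.0024
 rotvec full [ 0.0003 -0.0004  0.0024]  shift after turn [ 0.0005 -0.0016  0.0093]
 shift now [ 0.0005 -0.0016  0.0093] world d [ 0.0004  0.0016 -0.0093]
```

View pics/s7.png

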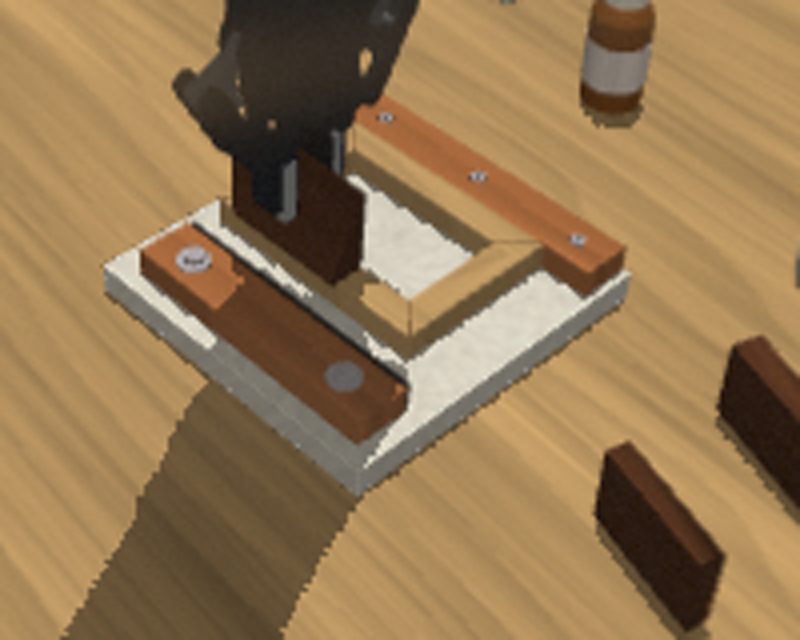

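```bash
cat >> h.py <<'E'
def overlay(name,toolx=0,box=(215,170,315,250),k=8,camn='side'):
    s=get_obs();c=read_camera(camn);p=s['eef_pos'];ca,sa=np.cos(A),np.sin(A)
    q=s['tool_rot'];m=Ro.from_quat([q[1],q[2],q[3],q[0]]).as_matrix()
    im=cv2.resize(c['color'][box[1]:box[3],box[0]:box[2],::-1],None,fx=k,fy=k,interpolation=cv2.INTER_CUBIC)
    def L(a,b,col):
        u=[tuple(int(round(v)) for v in ((proj(c,x)-np.array(box[:2])+.5)*k-.5)) for x in(a,b)];cv2.line(im,u[0],u[1],col,1)
    def W(x,y,z): return [*b2w(x,y),z]
    L(W(-.032,.079,.034),W(-.032,-.061,.034),(0,255,0));L(W(-.053,.07,.034),W(-.053,-.07,.034),(255,255,0))
    P=lambda x,y,z:p+m@np.array([x,y,z])
    for x in(-.011,.011):
        L(P(x,-.035,.0532),P(x,.035,.0532),(0,0,255));
        for zz in (.0962,):L(P(x,-.035,zz),P(x,.035,zz),(255,0,255))
        for y in(-.035,.035): L(P(x,y,.0532),P(x,y,.0962),(0,0,255))
    cv2.imwrite('pics/'+name,im)
E
python3 -c "
from h import *
overlay('o1.png')"
```

```text
(no output)
```

View pics/o1.png

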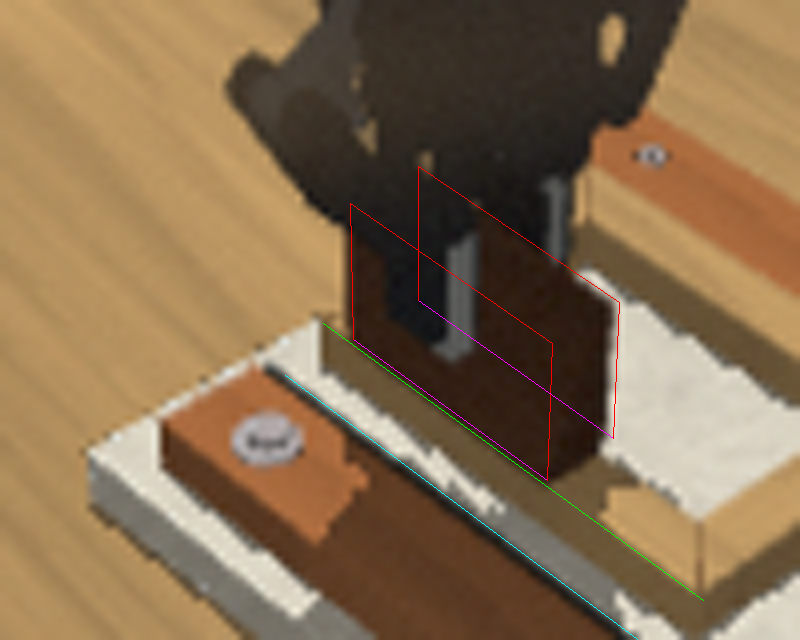

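Overlay agrees: packer in hand is where the kinematics predict, and the gap lines fit. I'll centre over the gap and go down to just above it.

```bash
python3 -m creep '[[[0,0,0.002,0.0005,-0.0016,0.005,0.01],[0,0,0,0,0,0.005,0.01],[0,0,0,0,0,0.005,0.01],[0,0,0,0,0,0.005,0.01],[0,0,0,0,0,0,0.01]]]'
python3 -c "
from h import *
to([*b2w(-.0425,.009),.138],4.87)
overlay('o2.png')"
```

```text
t: 11.25
eef_pos: [0.4951, 0.0036, 0.1424]
tool_rot: [0.001, 0.999, 0.04, 0.004]
contact_force: [-0.1, -0.3, -0.4]
gripper_width: 0.245
t 11.25 pos [0.4951 0.0036 0.1424] F [-0.1 -0.3 -0.4] grip 0.245 yaw 4.64 tilt [ 0.008 -0.001]
 need turn about tool z -0.004
 rotvec full [ 0.0016 -0.0079 -0.004 ]  shift after turn [-0.0028 -0.0022  0.0044]
 shift now [-0.0028 -0.0022  0.0044] world d [-0.003   0.002  -0.0044]
```

View pics/o2.png

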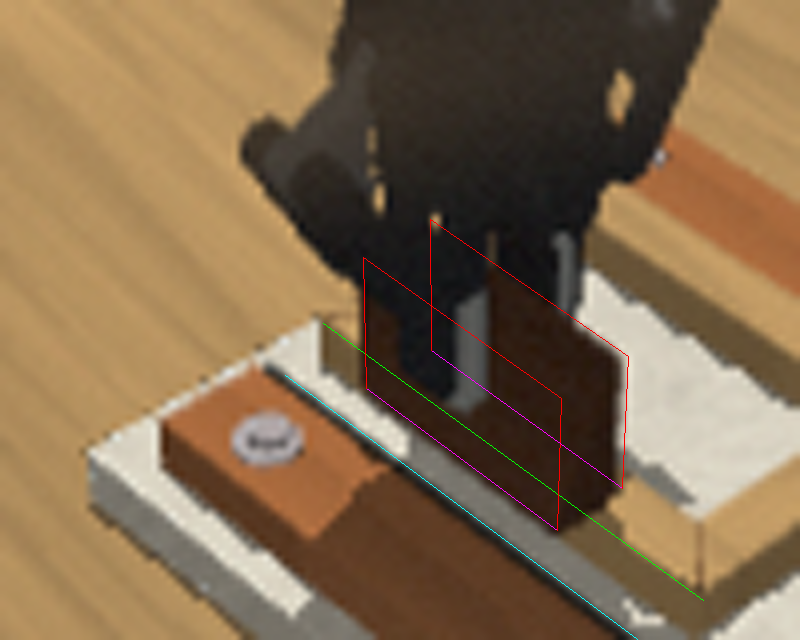

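```bash
python3 -m creep '[[[0.0016,-0.008,-0.004,0,0,0,0.01],[0,0,0,-0.0028,-0.0022,0,0.01],[0,0,0,0,0,0,0.01]]]'
python3 -c "
from h import *
to([*b2w(-.0425,.009),.132],4.87)"
```

```text
t: 11.55
eef_pos: [0.4923, 0.0058, 0.1429]
tool_rot: [-0.0, 0.999, 0.043, -0.0]
contact_force: [0.3, -0.6, -0.9]
gripper_width: 0.249
t 11.55 pos [0.4923 0.0058 0.1429] F [ 0.3 -0.6 -0.9] grip 0.249 yaw 4.9 tilt [-0.0006  0.0002]
 need turn about tool z 0.0006
 rotvec full [-0.0002  0.0005  0.0006]  shift after turn [-0.0001  0.0003  0.0109]
 shift now [-0.0001  0.0003  0.0109] world d [-0.0001 -0.0003 -0.0109]
```

```bash
python3 -m creep '[[[0,-0.001,0,-0.0004,0,0.003,0.01],[0,-0.001,0,-0.0004,0,0.003,0.01],[0,0,0,0,0,0,0.01]]]'
python3 -c "
from h import *
to([*b2w(-.0425,.009),.130],4.87)"
```

```text
t: 11.8
eef_pos: [0.4915, 0.0059, 0.1369]
tool_rot: [0.0, 0.999, 0.043, -0.001]
contact_force: [0.8, -0.2, 1.1]
gripper_width: 0.243
t 11.8 pos [0.4915 0.0059 0.1369] F [ 0.8 -0.2  1.1] grip 0.243 yaw 4.92 tilt [-0.0016 -0.0001]
 need turn about tool z 0.0009
 rotvec full [-0.0001  0.0016  0.0009]  shift after turn [0.0006 0.0004 0.0069]
 shift now [0.0006 0.0004 0.0069] world d [ 0.0007 -0.0004 -0.0069]
```

```bash
python3 -m creep '[[[0,0.0016,0.001,0.0006,0.0004,0.001,0.01],[0,0,0,0,0,0.002,0.01],[0,0,0,0,0,0,0.01]]]'
python3 -c "
from h import *
to([*b2w(-.0425,.009),.128],4.87)
overlay('o3.png')"
```

```text
t: 12.05
eef_pos: [0.4922, 0.0056, 0.1334]
tool_rot: [-0.0, 0.999, 0.042, 0.0]
contact_force: [0.2, 0.4, -1.2]
gripper_width: 0.239
t 12.05 pos [0.4922 0.0056 0.1334] F [ 0.2  0.4 -1.2] grip 0.239 yaw 4.87 tilt [0.     0.0001]
 need turn about tool z -0.0
 rotvec full [-0.0001 -0.     -0.    ]  shift after turn [0.     0.0001 0.0054]
 shift now [0.     0.0001 0.0054] world d [ 0.     -0.0001 -0.0054]
```

View pics/o3.png

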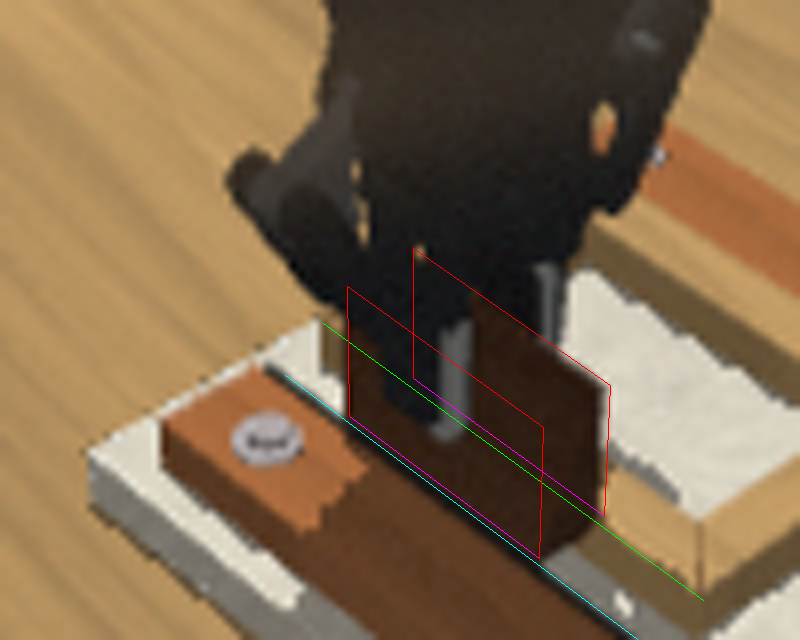

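Bottom edge is just entering with no force. I'll go on in 1.5 mm steps and watch the force.

```bash
python3 -m creep '[[[0,0,0,0,0,0.0015,0.01],[0,0,0,0,0,0.0015,0.01]]]'
python3 -c "
from h import *
to([*b2w(-.0425,.009),.128],4.87)"
```

```text
t: 12.27
eef_pos: [0.4928, 0.0057, 0.1307]
tool_rot: [-0.0, 0.999, 0.042, 0.001]
contact_force: [-0.0, 1.0, -0.2]
gripper_width: 0.236
t 12.27 pos [0.4928 0.0057 0.1307] F [-0.   1.  -0.2] grip 0.236 yaw 4.86 tilt [0.0014 0.0003]
 need turn about tool z -0.0001
 rotvec full [-0.0002 -0.0014 -0.0001]  shift after turn [-0.0006  0.0001  0.0027]
 shift now [-0.0006  0.0001  0.0027] world d [-0.0006 -0.0001 -0.0027]
```

```bash
python3 -m creep '[[[0,0,0,0,0,0.0015,0.01],[0,0,0,0,0,0.0015,0.01]]]'
python3 -c "
from h import *
to([*b2w(-.0425,.009),.120],4.87)"
```

```text
t: 12.43
eef_pos: [0.4932, 0.0057, 0.1278]
tool_rot: [-0.0, 0.999, 0.042, 0.001]
contact_force: [-1.2, 0.1, 2.6]
gripper_width: 0.239
t 12.43 pos [0.4932 0.0057 0.1278] F [-1.2  0.1  2.6] grip 0.239 yaw 4.85 tilt [0.0022 0.0003]
 need turn about tool z -0.0003
 rotvec full [-0.0001 -0.0022 -0.0003]  shift after turn [-0.001   0.0001  0.0078]
 shift now [-0.0011  0.0001  0.0078] world d [-0.001  -0.0002 -0.0078]
```

```bash
python3 -m creep '[[[0,-0.002,0,-0.0008,0,0.001,0.01],[0,0,0,-0.0002,0,0.0015,0.01]]]'
python3 -c "
from h import *
to([*b2w(-.0428,.009),.120],4.87)"
```

```text
t: 12.6
eef_pos: [0.4931, 0.0058, 0.1255]
tool_rot: [-0.0, 0.999, 0.042, 0.001]
contact_force: [0.8, 0.6, 1.3]
gripper_width: 0.237
t 12.6 pos [0.4931 0.0058 0.1255] F [0.8 0.6 1.3] grip 0.237 yaw 4.84 tilt [0.0022 0.0006]
 need turn about tool z -0.0005
 rotvec full [-0.0004 -0.0023 -0.0005]  shift after turn [-0.0013  0.0002  0.0055]
 shift now [-0.0013  0.0002  0.0055] world d [-0.0013 -0.0003 -0.0055]
```

```bash
python3 -m creep '[[[0,0,0,-0.0002,0,0.0015,0.01],[0,0,0,-0.0002,0,0.0015,0.01]]]'
python3 -c "
from h import *
to([*b2w(-.0428,.009),.120],4.87)"
```

```text
t: 12.77
eef_pos: [0.4931, 0.0059, 0.1224]
tool_rot: [-0.0, 0.999, 0.042, 0.001]
contact_force: [1.3, -0.1, 1.4]
gripper_width: 0.243
t 12.77 pos [0.4931 0.0059 0.1224] F [ 1.3 -0.1  1.4] grip 0.243 yaw 4.84 tilt [0.0029 0.0007]
 need turn about tool z -0.0006
 rotvec full [-0.0004 -0.003  -0.0006]  shift after turn [-0.0012  0.0002  0.0024]
 shift now [-0.0012  0.0002  0.0024] world d [-0.0012 -0.0003 -0.0024]
```

```bash
python3 -m creep '[[[0,0,0,0,0,0.0015,0.01],[0,0,0,0,0,0.0015,0.01]]]'
python3 -c "
from h import *
to([*b2w(-.0425,.009),.119],4.87)"
```

```text
t: 12.93
eef_pos: [0.493, 0.0059, 0.1191]
tool_rot: [-0.0, 0.999, 0.042, 0.002]
contact_force: [0.5, 0.5, 1.2]
gripper_width: 0.24
t 12.93 pos [0.493  0.0059 0.1191] F [0.5 0.5 1.2] grip 0.24 yaw 4.84 tilt [0.003  0.0007]
 need turn about tool z -0.0006
 rotvec full [-0.0004 -0.003  -0.0006]  shift after turn [-0.0009  0.0002  0.0001]
 shift now [-0.0009  0.0002  0.0001] world d [-0.0009 -0.0003 -0.0001]
```

```bash
python3 -m creep '[[[0,0,0,0,0,0.0012,0.01],[0,0,0,0,0,0.0012,0.01]]]'
python3 -c "
from h import *
to([*b2w(-.0425,.009),.119],4.87)
overlay('o4.png')"
```

```text
t: 13.1
eef_pos: [0.4931, 0.0061, 0.1183]
tool_rot: [0.001, 0.999, 0.042, 0.001]
contact_force: [-8.1, -1.8, 31.8]
gripper_width: 0.241
t 13.1 pos [0.4931 0.0061 0.1183] F [-8.1 -1.8 31.8] grip 0.241 yaw 4.83 tilt [ 0.0025 -0.001 ]
 need turn about tool z -0.0006
 rotvec full [ 0.0012 -0.0024 -0.0006]  shift after turn [-0.0009  0.0005 -0.0007]
 shift now [-0.0009  0.0005 -0.0007] world d [-0.0009 -0.0006  0.0007]
```

View pics/o4.png

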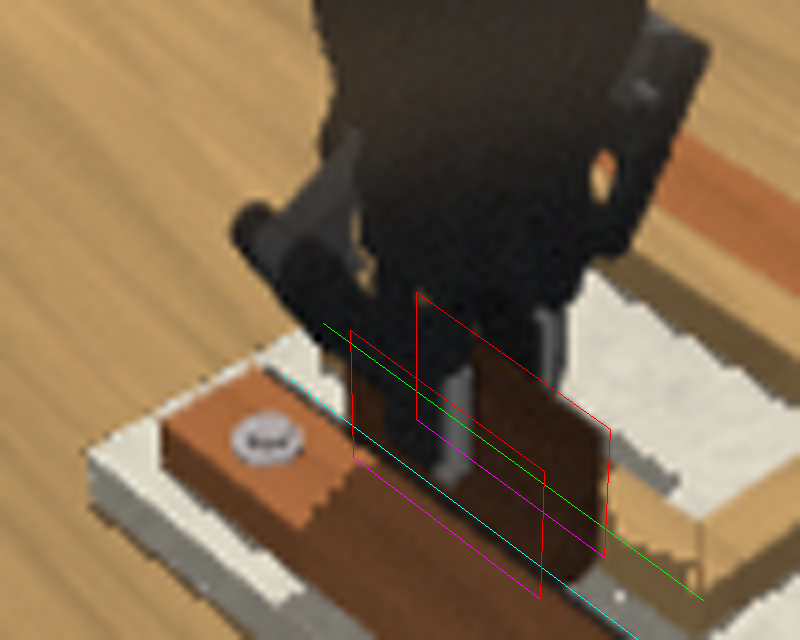

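The thick packer entered with 1–2.6 N and bottomed at TCP z 0.119. Only the 21 mm gap admits it. I release it now.

```bash
python3 -m creep '[[[0,0,0,0,0,-0.0005,0.01],[0,0,0,0,0,0,0.035],[0,0,0,0,0,0,0.035],[0,0,0,0,0,0,0.035]]]'
python3 -c "
from h import *
to([*b2w(-.0425,.009),.119],4.87)"
```

```text
t: 13.48
eef_pos: [0.4921, 0.006, 0.1186]
tool_rot: [0.001, 0.999, 0.043, 0.001]
contact_force: [-0.1, 0.0, -0.4]
gripper_width: 0.408
t 13.48 pos [0.4921 0.006  0.1186] F [-0.1  0.  -0.4] grip 0.408 yaw 4.87 tilt [ 0.0012 -0.002 ]
 need turn about tool z 0.0001
 rotvec full [ 0.0021 -0.001   0.0001]  shift after turn [ 0.      0.0005 -0.0004]
 shift now [ 0.      0.0005 -0.0004] world d [ 0.0001 -0.0004  0.0004]
```

```bash
python3 -m creep '[[[0,0,0,0,0,-0.001,0.055],[0,0,0,0,0,-0.01,0.055],[0,0,0,0,0,-0.015,0.055],[0,0,0,0,0,-0.02,0.055],[0,0,0,0,0,-0.03,0.055],[0,0,0,0,0,-0.03,0.055],[0,0,0,0,0,-0.03,0.055],[0,0,0,0.0,0.03,-0.01,0.055],[0,0,0,0.0,0.04,0,0.055],[0,0,0,0,0.04,0,0.055],[0,0,0,0,0.04,0,0.055],[0,0,0,0,0.04,0,0.055],[0,0,0,0,0.03,0,0.055],[0,0,0,0,0.0,0,0.055],[0,0,0,0,0.0,0,0.055]]]'
python3 -c "
from h import *
to([*b2w(-.0425,.009),.119],4.87)
c=read_camera('top');save(c,'t6.png');save(c,'t6b.png',(250,160,350,265),6);rect(c,'r6.png')
P=cloud(c)
o=O;ca,sa=np.cos(A),np.sin(A)
b=(P[...,:2]-O)@np.array([[ca,-sa],[sa,ca]])*1000
m=(abs(b[...,0])<100)&(abs(b[...,1])<95)&(P[...,2]>.045)&(P[...,2]<.09)
print(m.sum(),np.median(P[m][:,2]),cv2.minAreaRect(b[m].astype(np.float32)))
c=read_camera('side');save(c,'s8.png',(200,160,400,320),4);
P=cloud(c);b=(P[...,:2]-O)@np.array([[ca,-sa],[sa,ca]])*1000
m=(abs(b[...,0])<100)&(abs(b[...,1])<95)&(P[...,2]>.061)&(P[...,2]<.09)
print(m.sum(),np.median(P[m][:,2]),cv2.minAreaRect(b[m].astype(np.float32)))
"
```

```text
t: 14.73
eef_pos: [0.5112, -0.2194, 0.2806]
tool_rot: [0.001, 0.999, 0.048, 0.001]
contact_force: [-0.4, 0.6, -0.2]
gripper_width: 0.646
t 14.73 pos [ 0.5112 -0.2194  0.2806] F [-0.4  0.6 -0.2] grip 0.646 yaw 5.49 tilt [ 0.0026 -0.0021]
 need turn about tool z 0.0107
 rotvec full [ 0.0023 -0.0024  0.0107]  shift after turn [ 2.000e-04 -2.258e-01  1.616e-01]
 shift now [ 0.0022 -0.2262  0.1611] world d [-0.019   0.225  -0.1616]
238 0.06714941177462144 ((10.759967803955078, 9.723268508911133), (67.51439666748047, 128.0799560546875), 89.40341186523438)
333 0.0674666451553569 ((-43.110198974609375, 9.345643997192383), (72.17098999023438, 23.77598762512207), 89.23953247070312)
```

View pics/r6.png

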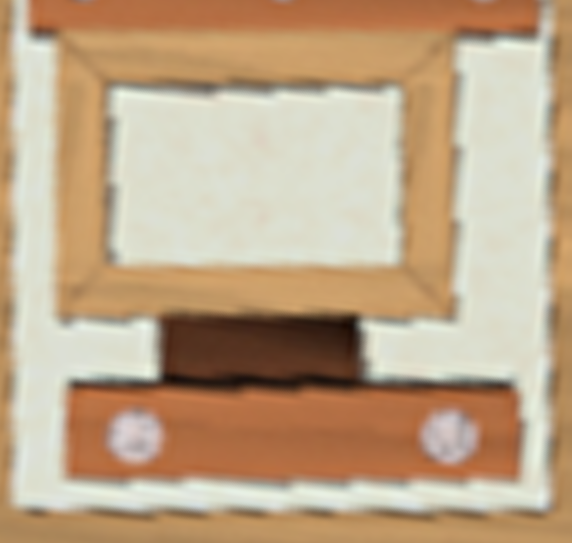

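View pics/s8.png

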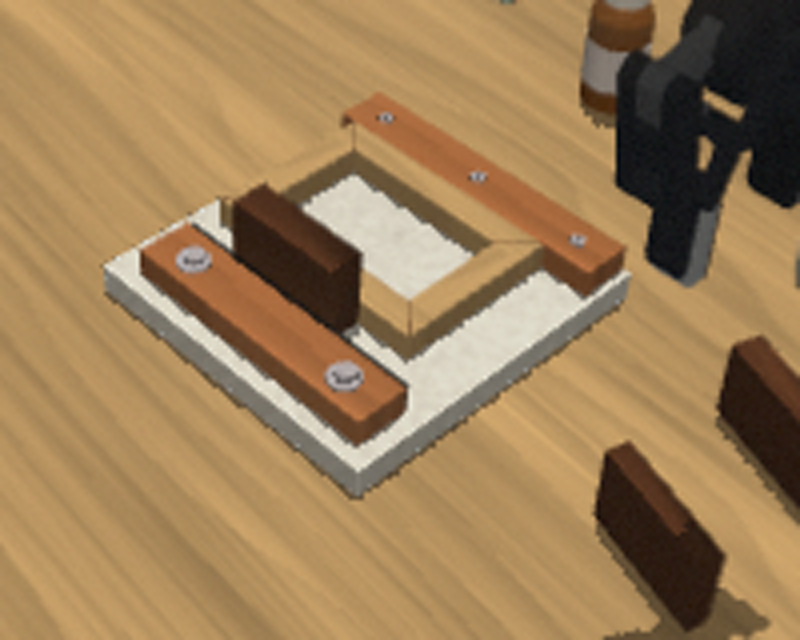

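View pics/t6.png

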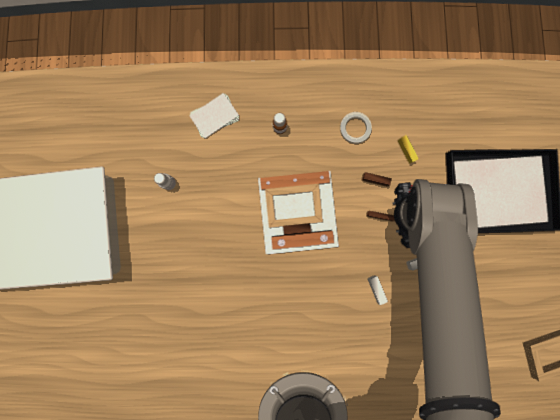

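Run:
```python
from h import *
for n in('side','top'):
    c=read_camera(n);P=cloud(c);ca,sa=np.cos(A),np.sin(A)
    b=(P[...,:2]-O)@np.array([[ca,-sa],[sa,ca]])*1000;z=P[...,2]*1000
    f=lambda x0,x1,y0,y1,z0,z1:z[(b[...,0]>x0)&(b[...,0]<x1)&(b[...,1]>y0)&(b[...,1]<y1)&(z>z0)&(z<z1)]
    t=f(-50,-36,-20,38,60,75);print(n,'packer top',len(t),np.percentile(t,[10,50,90]).round(2),t.mean())
    for nm,a in dict(base_open=(-15,25,-30,45,10,25),frame_front=(-30,-16,-55,70,28,42),frame_back=(52,66,-50,70,28,42),cleat=(-80,-60,-60,60,28,42),base_r=(-25,50,-85,-70,10,25)).items():
        t=f(*a);print(nm,len(t),t.mean().round(2))
    T=np.load('/dev/null',allow_pickle=True) if 0 else None
import pickle
for n in('side','top'):
    c=pickle.load(open(n+'0.pkl','rb'));P=cloud(c)
    for x,y in((.617,-.205),(.521,-.213),(.4255,-.2125)):
        m=(abs(P[...,0]-x)<.006)&(abs(P[...,1]-y)<.025)&(P[...,2]>.04);print(n,'table packer top',(P[m][:,2].mean()*1000).round(2))
```

```text
side packer top 143 [66.39 67.61 68.91] 67.6691408935306
base_open 244 18.76
frame_front 98 34.66
frame_back 240 34.5
cleat 423 35.07
base_r 199 18.47
top packer top 128 [63.78 67.16 70.88] 67.31709210145848
base_open 407 18.47
frame_front 260 34.54
frame_back 241 34.93
cleat 348 34.87
base_r 160 18.4
side table packer top 48.02
side table packer top 47.42
side table packer top 48.04
top table packer top 47.51
top table packer top 47.81
top table packer top 48.61
```

```bash
python3 -m creep '[[[0,0,0,0,0,0,0.055],[0,0,0,0,0,0,0.055],[0,0,0,0,0,0,0.055]]]'; python3 -c "
from station import hand_in
print(hand_in())"
```

```text
t: 15.18
eef_pos: [0.5119, -0.2123, 0.2807]
tool_rot: [0.0, 0.999, 0.054, 0.001]
contact_force: [0.3, 0.3, 0.4]
gripper_width: 0.643
the job is handed in; nothing more can be done
None
```

I pushed the frame square against the back cleat and fitted the thick (22 mm) packer in the gap. I handed in at t ≈ 15 s; no verdict was reported.

- **Frame:** the wrist force never passed about 9 N while pushing. In the pictures its back edge is flush with the cleat and its front edge is level.
- **Packer choice:** the cameras put the gap at about 21 mm, so I tried the thick packer first and did not need to try the other two. It slid in with about 1–3 N, and a 22 mm packer can only enter the 21 mm gap. It then met the base with a brief 32 N downward push.
- **Last checks:**
  - The packer's centre is at board x ≈ -43 mm, y ≈ +9 mm, about midway along the frame, and it is square within about 0.013 rad.
  - Its top reads 67.3–67.7 mm against 66 mm nominal. The cameras read about 0.5 mm high there, so it may sit up to about 1 mm proud, within the 2.5 mm allowed.
  - I did not measure the packer's force on the frame. 1 mm of rubber compression should give about 2.5 N.
- **Other things:** the thin and middle packers were not handled and stand on the table. By eye, the bottles and tape have not moved. The gripper is clear of everything.

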